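# Clear the glue pot and hold the dust gate open at its mark

### The arm

A 6-joint arm with a two-finger parallel gripper is mounted at the origin on the work surface. World frame = base frame: x ahead of the robot, y to its left, z up, the work surface at z = 0. Lengths are in m, angles in rad, forces in N, time in s.
With the tool pointing down it reaches from about 0.375 to 0.825 m from the base axis. Payload 5.5 kg.
Tool frame: the origin (TCP) lies at the very end of the fingers, on their centre line; the grasp point (between the pads) lies 19 mm behind it; z points along the fingers, y is the line along which they close (so a half turn about z gives the same grasp; the last joint's range is limited). The gripper opens to 85 mm and grips with 20 to 120 N. Pads are 22 mm wide; open, the fingers measure 114 mm over their backs; the gripper's body (76 mm by 85 mm) begins 54 mm behind the grasp point. The pads swing forward as they close: fully open they stand 13 mm farther back than shut.
Start: joints at [1.199, 0.314, -0.047, 1.21, 0, 1.571], TCP at [0.218, 0.559, 0.231] pointing down, gripper open.
Joint ranges: [-2.67, 2.67], [-0.69, 1.73], [-1.03, 1.25], [-2.08, 2.16], [-1.42, 1.45], [-3.14, 3.14]. Speed limits (rad/s): [2.39, 2.39, 3.01, 3.14, 3.14, 3.14].

### API

Orientations are given as a unit quaternion [w, x, y, z].
In Python, from rig import bot, optics, ticket, models gives the robot as it stands. The module is installed in compiled form; this text tells all that it offers.
- The arm moves only by the tool carry_out, never from a script. Its argument "motion" is a list of rows, each an object with "slide": the shift along the tool's x, y, z in mm, a list of three; "turn": the turn, a rotation vector about the tool's x, y, z in rad, a list of three. In form: [{"slide": [x, y, z], "turn": [rx, ry, rz]}, ...]. A call has 1 to 12 rows; each row is the pose to reach, as a shift and turn from the pose commanded when the call began, along the tool's axes at that moment; what a row does not reach only later rows make up. A row lasts 1/10 s, in which the tool goes at most 50 mm and 8.59 degrees, less where a joint would pass 70% of its speed; a pose out of reach is approached as far as the arm can. A call with a gripper value outside its range is refused whole. "fingers" is the finger opening in mm, from 0 to 85.4, set as the call begins (left out, the last holds). The fingers move at their own pace and stop on an object; "newtons" is the grip in N (left out, the last holds). Time passes only in rows, so rows that repeat a pose let the fingers close. It gives the time, the measured TCP pose, the force, the opening and the grip force at its end, in the units of the state.
- bot.get_obs(): the state, without advancing time (a new reading comes with each control period).
- optics.snapshot(name): name is "side" or "top" or "wrist"; returns a dict with "color" (400x640x3 uint8, red, green, blue), "K" (3x3 intrinsics, pixels), "R" (3x3) and "t" (3): a world point X has camera coordinates R X + t. Camera axes: x right, y down, z forward; pixel columns grow to the right and rows downward; lengths in m; the calibration is good to about 2 mm. A picture is of the moment at which its call begins. There is no depth.
- ticket.close_job(): hands the job in; it is judged then, once.
Trained networks look in a picture, given as the dict that the camera call returned (one of the last four; its "shot" number tells which), for a name from the list of things; names that differ only in an ending like _2 or _b are one class to them, and where a whole thing is asked for, a point or a joint stands for the part that bears it (a point fixed in the world has none). Each returns a list of dicts, best first, with "score" (0 to 1); they miss things now and then, are a little off and sometimes report something else, mostly with a low value. They report only what shows in the picture. A call takes as long as a camera call. They do not tell look-alikes from the thing itself.
- models.boxes_of(picture, thing): "extent" ([left, top, right, bottom] in pixels, round what is visible of it).
- models.tip_of(picture, thing): "xy" ([column, row] in pixels: a listed point, or the origin of a listed thing).
The state is a dict: "time_s": time; "joint_pos": joint angles; "qvel": joint speeds; "effort": joint torques, N m; "tool_pos": TCP position; "ee_rot": TCP orientation; "force": force on the tool from outside, world axes, zero at the start; "torque": the same for the moment, N m; "width": opening from 0.0 (shut) to 1.0 (fully open); "finger_force": force on a finger pad.
Only numpy, scipy, OpenCV 4.12 (cv2) and the standard library are available. Lean on these libraries where they do the work, as an engineer would, in place of code of your own. Each camera call takes 0.05 s, during which the arm holds its last target. There are 200 camera calls.

### The job

The glue pot's stand is in the way of the dust gate's slide: lift the pot off by its handle and stand it gently, upright, wholly on the cork mat. Then pull the gate's spring-return slide out by its upright grip until its pointer is in line with the clip on the rail, and finish while still holding it there, because it springs shut if let go. Leave everything else on the bench where it is.

Things in the scene. Friction and masses are not known exactly. Their poses are not given: they have to be found in the camera images.
- gate: dust gate: green housing fixed to the bench, 140 mm (x) by 200 (y), 130 high; origin on the bench. Its slide comes out along the gate's -x from the front face at x = -60 mm. A fixed steel rail, 10 mm square, top 85 mm above the bench, runs along x at y = -90 mm from the front face to a foot at x = -314. Behind it a 94 mm round duct, 115 mm high, runs to x = +280
- blade: spring-return slide: aluminium blade 90 mm wide moving along the gate's x. Origin on its top face under its grip, 77 mm above the bench, 80 mm in front of the housing when shut; axes as the gate's. A steel pointer, 6 mm thick, runs from the grip's foot to y = -80 mm, beside the rail. Travel 140 mm to -x; the spring pulls it shut with 3 N, growing 1.1 N per 10 mm, plus 1 N friction
- blade_grip (a point): centre of the slide's upright steel grip: 12 mm thick along the gate's x, 60 mm wide along its y, rising 58 mm from the blade. This point is 40 mm above the blade's origin, 18 mm under the grip's top edge: pinch here from above, fingers closing along the gate's x
- mark: index clip, fixed on the rail: dark steel saddle 18 mm long with an upright fin 4 mm thick, 70 to 110 mm of pull from shut, never at the stop. Origin at the centre of its underside, in the fin's plane; axes as the gate's. The slide is at the mark when the blade's origin is level with this origin along the gate's x
- stand: low round stand, dark steel, fixed to the bench in front of the slide: plate 100 mm across, top 45 mm above the bench, on four legs. Origin on the bench under its centre. The slide and its grip pass above the empty stand, but not above the pot
- pot: lidded steel glue pot, 80 mm across (lid 83 mm), 92 mm high to the lid, with a rigid arch handle; 0.35 to 0.7 kg. Origin at the centre of its underside; z up. At first it is on the stand
- pot_handle (a point): centre of the pot handle's wooden sleeve: 18 mm round, 50 mm long, lying along the pot's own y, 150 mm above the pot's underside, 49 mm clear above the lid; grip it from above with the fingers closing along the pot's x
- mat: round cork mat, 160 mm across, 6 mm thick, fixed flat on the bench. Origin at the centre of its underside
- dowel_tray: bystander: open plywood tray of dowels, 120 x 90 x 45 mm, origin under its centre
- sanding_block: bystander: cork sanding block, 110 x 60 x 45 mm, origin under its centre
- offcut: bystander: timber offcut, 140 x 45 x 30 mm, origin under its centre
- glue_bottle: bystander: white bottle, 60 mm across, 170 mm high, origin under its centre
- wax_jar: bystander: jar, 70 mm across, 70 mm high, origin under its centre
- hammer: bystander: hammer lying flat, about 260 mm long, origin under its middle
- brush: bystander: brush lying flat, about 200 mm long, origin under its middle
Things that resemble listed ones, but are neither listed nor needed, are in the scene too. Leave any pink look-alike of the pot alone. Of the things shaped like the stand, the steel one is meant.

How it is judged:
On the way, in this order (a step that is already met when the one before it is completed fails the run):
1. the pot is lifted clear of its stand, at least 20 mm above it (z of pot in the frame of stand above 0.065 m), for 0.1 s.
2. the pot stands upright on the mat, let go (horizontal distance between pot and mat below 0.045 m and z of pot in the frame of mat between 0 and 0.012 m and angle between pot's own z axis and vertical below 0.1 rad and linear speed of pot below 0.02 m/s and contact force between the fingers and pot below 0.1 N), for 0.2 s.
At the end, for the whole second after the job is handed in: Slide at rest, its pointer within 7 mm of the clip along the pull, held by the fingers (over 4 N), not touching the pot; pot upright (0.1 rad) and at rest on the mat, centres within 45 mm, let go (all of step 2 and x of blade in the frame of mark between -0.007 and 0.007 m and contact force between the fingers and blade above 4 N and contact force between blade and pot below 0.1 N and linear speed of blade below 0.01 m/s); the arm keeps its last pose, push and grip.
It fails at once if the pot is tipped by more than 0.6 rad (angle between pot's own z axis and vertical above 0.6 rad).
It fails at once if the pot is slammed or pressed onto the mat with more than 60 N (contact force between pot and mat above 60 N).
It fails at once if a bystander is moved more than 30 mm (distance of any of dowel_tray, sanding_block, offcut, glue_bottle, wax_jar, hammer, brush from where it was at the start of the episode above 0.03 m).
It also fails if it takes over 54 s, if anything falls off the work surface, if the arm or the gripper's body presses on something with over 40 N, if the wrist force passes 120 N, or if a joint passes its speed limit or range.

## Working session

There is one attempt and no reset: what is moved stays moved. The work goes in short steps, Python scripts to look and compute and a tool call to move; the robot and the scene stay as the last step left them, time stands still between calls to the robot, and variables do not carry over. Pictures are saved under pics/ and viewed, at most 10 in all, crops included, and the job is handed in when it is done.

Besides the shell and the picture viewer there is one more tool, called after "Emit:" by a JSON object that holds its "op" and its "data". carry_out: Moves the arm, as the interface text tells. Its arguments: {"type":"object","properties":{"motion":{"type":"array","items":{"type":"object","properties":{"slide":{"type":"array","items":{"type":"number"}},"turn":{"type":"array","items":{"type":"number"}}}}},"fingers":{"type":"number"},"newtons":{"type":"number"}},"required":["motion"]}

```bash
mkdir -p pics
cat > h.py <<'E'
import numpy as np, cv2, pickle
from scipy.spatial.transform import Rotation as Rn
from rig import bot, optics, ticket, models
def pix(p,X):
    c=p["R"]@np.array(X,float)+p["t"]; u=p["K"]@c; return u[:2]/u[2]
def onz(p,xy,z):
    d=p["R"].T@np.linalg.inv(p["K"])@np.array([xy[0],xy[1],1.]); o=-p["R"].T@np.asarray(p["t"]); return o+d*(z-o[2])/d[2]
def tri(obs):
    A=[];b=[]
    for p,xy in obs:
        d=p["R"].T@np.linalg.inv(p["K"])@np.array([xy[0],xy[1],1.]); d/=np.linalg.norm(d); o=-p["R"].T@np.asarray(p["t"]); P=np.eye(3)-np.outer(d,d); A.append(P); b.append(P@o)
    A=np.vstack(A);b=np.hstack(b); x=np.linalg.lstsq(A,b,rcond=None)[0]; return x,np.linalg.norm(A@x-b)
def save(n,img): cv2.imwrite("pics/"+n,img[:,:,::-1])
E
python3 - <<'E'
from h import *
t=optics.snapshot("top"); s=optics.snapshot("side")
save("both.png",np.vstack([t["color"],s["color"]])[:, :][::1])
im=np.vstack([t["color"],s["color"]]); save("both.png",cv2.resize(im,(480*1,600)))
save("top.png",t["color"]);save("side.png",s["color"])
Z=dict(gate=0,blade=.077,blade_grip=.117,mark=.085,stand=0,pot=.045,pot_handle=.195,mat=0)
for n,z in Z.items():
    for nm,p in(("top",t),("side",s)):
        for r in models.tip_of(p,n)[:3]:
            print(n,nm,np.round(r["score"],2),np.round(r["xy"]),np.round(onz(p,r["xy"],z),3))
E
```

```text
gate top 0.71 [222. 174.] [0.581 0.24  0.   ]
gate side 0.8 [342. 180.] [0.584 0.238 0.   ]
gate side 0.26 [344. 228.] [ 0.568 -0.001  0.   ]
blade top 0.82 [267. 172.] [0.576 0.097 0.077]
blade top 0.37 [297. 166.] [0.589 0.01  0.077]
blade side 0.54 [344. 188.] [0.576 0.1   0.077]
blade_grip top 0.73 [268. 166.] [0.584 0.09  0.117]
blade_grip top 0.22 [301. 166.] [ 0.584 -0.003  0.117]
blade_grip side 0.64 [344. 179.] [0.574 0.095 0.117]
mark top 0.4 [303. 142.] [ 0.659 -0.007  0.085]
mark side 0.37 [378. 207.] [ 0.667 -0.003  0.085]
mark side 0.16 [374. 288.] [ 0.611 -0.283  0.085]
stand top 0.69 [299. 178.] [0.568 0.007 0.   ]
stand top 0.6 [303. 117.] [ 0.756 -0.008  0.   ]
stand side 0.87 [410. 231.] [ 0.768 -0.025 -0.   ]
stand side 0.79 [346. 230.] [ 0.576 -0.01   0.   ]
pot top 0.9 [321. 225.] [ 0.42  -0.058  0.045]
pot top 0.85 [300. 174.] [0.571 0.001 0.045]
pot side 0.8 [296. 246.] [ 0.425 -0.104  0.045]
pot side 0.63 [345. 217.] [0.571 0.003 0.045]
pot side 0.61 [344. 188.] [0.581 0.14  0.045]
pot_handle top 0.87 [324. 227.] [ 0.41  -0.061  0.195]
pot_handle top 0.73 [298. 165.] [0.573 0.005 0.195]
pot_handle side 0.68 [349. 177.] [0.579 0.003 0.195]
pot_handle side 0.67 [289. 210.] [ 0.417 -0.12   0.195]
mat top 0.81 [371. 158.] [ 0.625 -0.215  0.   ]
mat side 0.78 [375. 290.] [ 0.629 -0.229 -0.   ]
```

View pics/top.png

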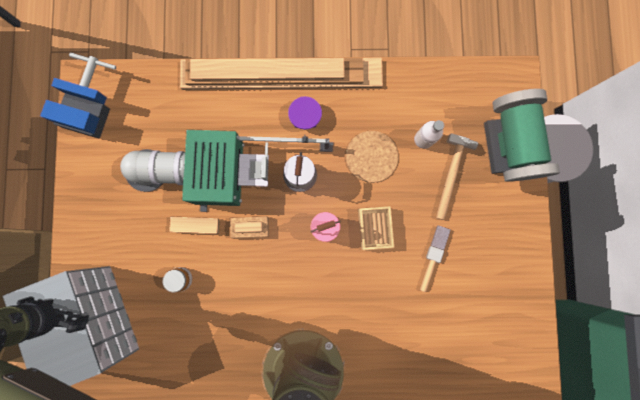

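View pics/side.png

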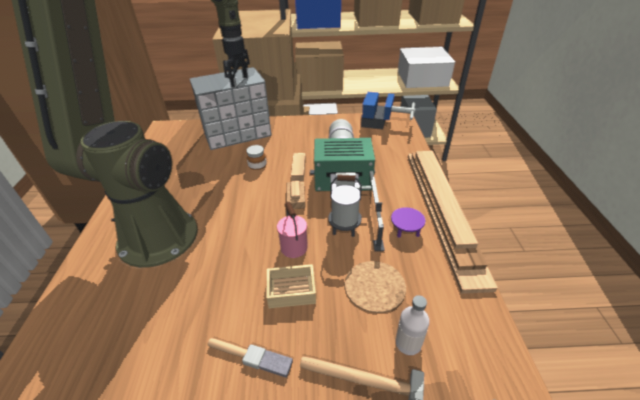

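Top view: two pots, the steel one at (299,170) on the dark stand and a pink look-alike at (325,227). There are two stand-shaped things, the steel one under the pot at (299,178) and a purple one at (305,112). The mat is at (371,157), the gate at (212,166) and the rail runs along row ~140. I choose the steel pot and the steel stand, and will check them in a crop.

Run:
```python
from h import *
t=optics.snapshot("top"); s=optics.snapshot("side")
a=cv2.resize(t["color"][110:210,220:420],(800,400),interpolation=cv2.INTER_CUBIC)
b=cv2.resize(s["color"][150:250,300:420],None,fx=2,fy=2,interpolation=cv2.INTER_CUBIC)
im=np.zeros((600,800,3),np.uint8); im[:400]=a; im[400:,:240]=b
save("c1.png",im)
o=bot.get_obs(); print(o["tool_pos"],o["ee_rot"])
print(Rn.from_quat(np.roll(o["ee_rot"],-1)).as_matrix().round(3))
for n in("pot_handle","pot","blade_grip","mark","mat","blade","gate"):
    A=models.tip_of(t,n)[:2];B=models.tip_of(s,n)[:2]
    for x in A:
        for y in B:
            X,e=tri([(t,x["xy"]),(s,y["xy"])]); 
            if e<.02: print(n,X.round(3),round(e,4))
```

```text
[0.21796451 0.55899042 0.23130783] [-5.08754119e-06  1.84813741e-01  9.82773565e-01 -2.87580246e-06]
[[-0.932  0.363 -0.   ]
 [ 0.363  0.932 -0.   ]
 [ 0.    -0.    -1.   ]]
pot_handle [ 0.573 -0.     0.196] 0.0061
pot_handle [ 0.412 -0.071  0.167] 0.0001
pot [ 0.42  -0.061 -0.019] 0.0061
pot [ 0.611  0.296 -0.249] 0.0159
blade_grip [0.574 0.091 0.131] 0.0035
mark [ 0.665 -0.005  0.078] 0.0081
mat [ 0.631 -0.219 -0.018] 0.0
blade [ 0.558 -0.174  0.309] 0.017
blade [0.574 0.109 0.077] 0.0024
```

View pics/c1.png

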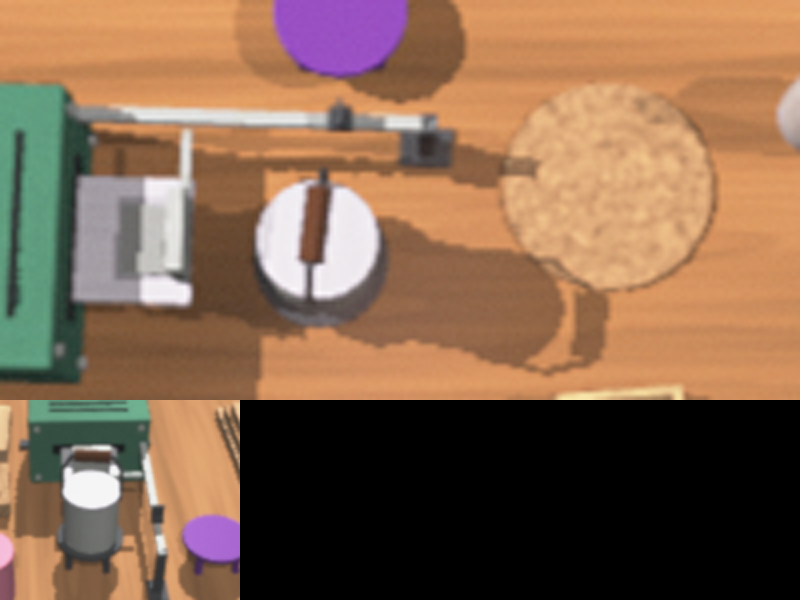

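The crop confirms it: steel pot with brown sleeve at top px (298.5,166), tilted about 6° from world x. The clip on the rail is at (305,139), and the rail is tilted about 1.6°. Moving above the pot now.

Emit:
{"op": "carry_out", "data": {"motion": [{"slide": [-20, -15, -15], "turn": [0, 0, 0]}, {"slide": [-60, -44, -40], "turn": [0, 0, -0.1]}, {"slide": [-100, -73, -69], "turn": [0, 0, -0.2]}, {"slide": [-140, -103, -69], "turn": [0, 0, -0.265]}, {"slide": [-180, -132, -69], "turn": [0, 0, -0.265]}, {"slide": [-220, -161, -69], "turn": [0, 0, -0.265]}, {"slide": [-260, -191, -69], "turn": [0, 0, -0.265]}, {"slide": [-300, -220, -69], "turn": [0, 0, -0.265]}, {"slide": [-340, -250, -69], "turn": [0, 0, -0.265]}, {"slide": [-380, -279, -69], "turn": [0, 0, -0.265]}, {"slide": [-415, -305, -69], "turn": [0, 0, -0.265]}, {"slide": [-445, -327, -69], "turn": [0, 0, -0.265]}], "fingers": 85, "newtons": 60}}

```text
time_s: 2.9
tool_pos: [0.5149, 0.0902, 0.3005]
ee_rot: [0.0, 0.054, 0.999, -0.0]
force: [1.0, 0.4, 0.1]
width: 0.994
finger_force: 0.0
```

```bash
cat >> h.py <<'E'
def state():
    o=bot.get_obs(); R=Rn.from_quat(np.roll(o["ee_rot"],-1)).as_matrix()
    print("t",o["time_s"],"p",np.round(o["tool_pos"],4),"ytool",np.round(R[:,1],3),"ztool",np.round(R[:,2],3),"q",np.round(o["joint_pos"],2),"F",np.round(o["force"],1),"w",round(float(o["width"]),3),"ff",o["finger_force"]); return np.array(o["tool_pos"]),R
def go(P,yaw=None):
    p,R=state(); s="slide",(R.T@(np.array(P)-p)*1000).round(1)
    if yaw is not None:
        c,n=np.cos(yaw),np.sin(yaw); Y=np.array([c,n,0]);Z=np.array([0,0,-1.]);T=np.c_[np.cross(Y,Z),Y,Z]
        print(s,"turn",Rn.from_matrix(R.T@T).as_rotvec().round(3))
    else: print(s)
E
python3 - <<'E'
from h import *
go([.573,0,.30],np.radians(84))
p=optics.snapshot("wrist"); save("w1.png",p["color"])
for n in("pot_handle","blade_grip","mark","mat","blade","pot"):
    for r in models.tip_of(p,n)[:2]: print(n,round(r["score"],2),np.round(r["xy"]),onz(p,r["xy"],dict(pot_handle=.195,blade_grip=.117,mark=.085,mat=0,blade=.077,pot=.045)[n]).round(3))
E
```

```text
t 2.9 p [0.5149 0.0902 0.3005] ytool [ 0.108  0.994 -0.   ] ztool [ 0.001 -0.    -1.   ] q [ 0.17  0.15 -0.1   1.32 -0.    0.28] F [1.  0.4 0.1] w 0.994 ff 0.0
('slide', array([-67.5, -83.4,   0.6])) turn [-0.     0.001 -0.004]
pot_handle 0.81 [220. 268.] [0.568 0.005 0.195]
pot_handle 0.69 [106.  80.] [ 0.42  -0.043  0.195]
blade_grip 0.7 [338. 230.] [0.58  0.103 0.117]
mark 0.63 [247. 290.] [ 0.661 -0.011  0.085]
mark 0.32 [218. 269.] [ 0.629 -0.039  0.085]
mat 0.61 [114. 253.] [ 0.635 -0.213  0.   ]
blade 0.87 [336. 218.] [0.584 0.102 0.077]
pot 0.72 [180.  78.] [ 0.418 -0.05   0.045]
pot 0.56 [255. 205.] [0.57  0.007 0.045]
```

View pics/w1.png

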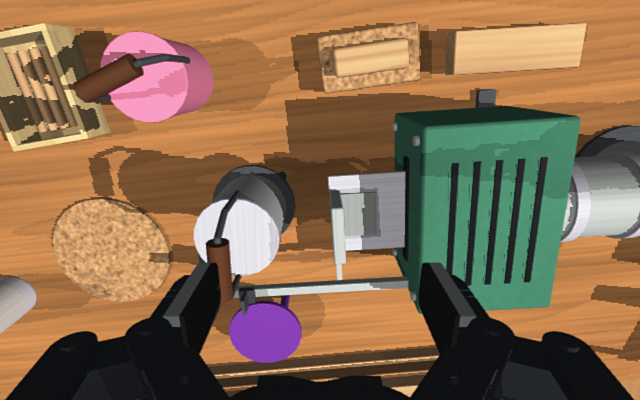

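The wrist view agrees: handle at (220,268), clip on the rail at (247,298), pink pot well away at (135,75). Moving over the handle.

Emit:
{"op": "carry_out", "data": {"motion": [{"slide": [-22, -26, 20], "turn": [0, 0, 0]}, {"slide": [-45, -54, 40], "turn": [0, 0, 0]}, {"slide": [-60, -73, 55], "turn": [0, 0, 0]}, {"slide": [-66, -80, 60], "turn": [0, 0, 0]}, {"slide": [-66, -80, 60], "turn": [0, 0, 0]}, {"slide": [-66, -80, 60], "turn": [0, 0, 0]}]}}

```text
time_s: 3.85
tool_pos: [0.5706, 0.0074, 0.241]
ee_rot: [0.0, 0.053, 0.999, 0.0]
force: [0.1, 0.4, 0.0]
width: 0.994
finger_force: 0.0
```

Run:
```python
from h import *
go([.572,.004,.178],np.radians(84))
p=optics.snapshot("wrist"); save("w2.png",p["color"])
for n in("pot_handle","mark","mat","blade_grip"):
    for r in models.tip_of(p,n)[:2]: print(n,round(r["score"],2),np.round(r["xy"]),onz(p,r["xy"],dict(pot_handle=.195,blade_grip=.117,mark=.085,mat=0,blade=.077,pot=.045)[n]).round(3))
print(pix(p,[.572,.004,.195]),pix(p,[.597,.002,.195]),pix(p,[.547,.006,.195]))
```

```text
t 3.85 p [0.5706 0.0074 0.241 ] ytool [0.105 0.994 0.001] ztool [ 0.     0.001 -1.   ] q [ 0.01  0.25 -0.1   1.21  0.    0.12] F [0.1 0.4 0. ] w 0.994 ff 0.0
('slide', array([-1.7, -3.2, 63. ])) turn [ 0.001  0.    -0.001]
pot_handle 0.66 [311. 227.] [0.571 0.003 0.195]
mark 0.51 [310. 272.] [ 0.665 -0.011  0.085]
mat 0.72 [140. 228.] [ 0.635 -0.213  0.   ]
blade_grip 0.83 [439. 187.] [0.581 0.102 0.117]
[312.75515834 228.91722333] [313.99741847 266.9832186 ] [311.41231123 187.76898867]
```

View pics/w2.png

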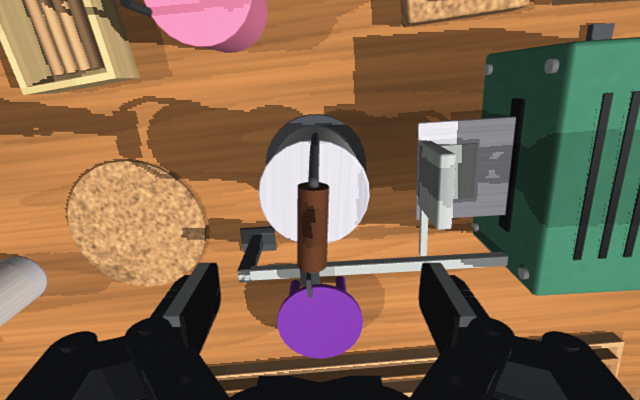

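The sleeve spans (313,187)–(313,270), as predicted and centred between the fingers. Descending and gripping.

Emit:
{"op": "carry_out", "data": {"motion": [{"slide": [-2, -3, 20], "turn": [0, 0, 0]}, {"slide": [-2, -3, 42], "turn": [0, 0, 0]}, {"slide": [-2, -3, 58], "turn": [0, 0, 0]}, {"slide": [-2, -3, 63], "turn": [0, 0, 0]}, {"slide": [-2, -3, 63], "turn": [0, 0, 0]}, {"slide": [-2, -3, 63], "turn": [0, 0, 0]}]}}

```text
time_s: 4.7
tool_pos: [0.5731, 0.0031, 0.1783]
ee_rot: [0.001, 0.053, 0.999, 0.0]
force: [0.5, -0.3, 0.3]
width: 0.998
finger_force: 0.0
```

Emit:
{"op": "carry_out", "data": {"motion": [{"slide": [0, 0, 0], "turn": [0, 0, 0]}, {"slide": [0, 0, 0], "turn": [0, 0, 0]}, {"slide": [0, 0, 0], "turn": [0, 0, 0]}, {"slide": [0, 0, 0], "turn": [0, 0, 0]}, {"slide": [0, 0, 0], "turn": [0, 0, 0]}, {"slide": [0, 0, 0], "turn": [0, 0, 0]}, {"slide": [0, 0, 0], "turn": [0, 0, 0]}, {"slide": [0, 0, 0], "turn": [0, 0, 0]}], "fingers": 5, "newtons": 70}}

```text
time_s: 5.5
tool_pos: [0.5728, 0.0029, 0.1777]
ee_rot: [0.0, 0.053, 0.999, -0.0]
force: [-0.5, -1.1, 3.3]
width: 0.184
finger_force: 68.3
```

Emit:
{"op": "carry_out", "data": {"motion": [{"slide": [0, 0, -3], "turn": [0, 0, 0]}, {"slide": [0, 0, -10], "turn": [0, 0, 0]}, {"slide": [0, 0, -20], "turn": [0, 0, 0]}, {"slide": [0, 0, -30], "turn": [0, 0, 0]}, {"slide": [0, 0, -40], "turn": [0, 0, 0]}, {"slide": [0, 0, -50], "turn": [0, 0, 0]}, {"slide": [0, 0, -60], "turn": [0, 0, 0]}, {"slide": [0, 0, -70], "turn": [0, 0, 0]}, {"slide": [0, 0, -76], "turn": [0, 0, 0]}, {"slide": [0, 0, -80], "turn": [0, 0, 0]}, {"slide": [0, 0, -80], "turn": [0, 0, 0]}, {"slide": [0, 0, -80], "turn": [0, 0, 0]}]}}

```text
time_s: 6.7
tool_pos: [0.5724, 0.0029, 0.257]
ee_rot: [-0.0, 0.053, 0.999, -0.0]
force: [-1.2, 0.4, -4.0]
width: 0.187
finger_force: 68.2
```

Run:
```python
from h import *
go([.632,-.216,.258],np.radians(84))
s=optics.snapshot("side");t=optics.snapshot("top")
for n in("pot","pot_handle","mark"):
    for nm,p in(("s",s),("t",t)):
        for r in models.tip_of(p,n)[:2]: print(n,nm,round(r["score"],2),np.round(r["xy"]),onz(p,r["xy"],dict(pot=.125,pot_handle=.275,mark=.085)[n]).round(3))
im=cv2.resize(s["color"][100:300,280:440],None,fx=3,fy=3); save("s2.png",im)
```

```text
t 6.7 p [0.5724 0.0029 0.257 ] ytool [ 0.107  0.994 -0.   ] ztool [-0.001 -0.    -1.   ] q [ 0.01  0.25 -0.07  1.25 -0.    0.11] F [-1.2  0.4 -4. ] w 0.187 ff 68.18051934242249
('slide', array([ -82.6, -211.3,   -1.1])) turn [-0.    -0.001 -0.002]
pot s 0.83 [341. 199.] [ 0.557 -0.008  0.125]
pot s 0.55 [298. 249.] [ 0.437 -0.189  0.125]
pot t 0.69 [323. 225.] [ 0.419 -0.061  0.125]
pot_handle s 0.82 [347. 152.] [0.571 0.005 0.275]
pot_handle s 0.62 [290. 210.] [ 0.429 -0.209  0.275]
pot_handle t 0.68 [328. 226.] [ 0.409 -0.069  0.275]
mark s 0.55 [379. 208.] [ 0.67  -0.008  0.085]
```

View pics/s2.png

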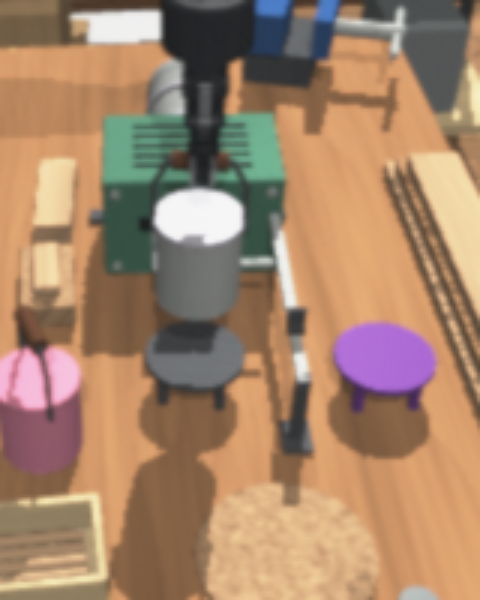

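Pot is lifted and hangs upright at crop (198,240), with the steel stand empty below it. Carrying it to the mat.

Emit:
{"op": "carry_out", "data": {"motion": [{"slide": [-2, -5, 0], "turn": [0, 0, 0]}, {"slide": [-8, -20, 0], "turn": [0, 0, 0]}, {"slide": [-16, -42, 0], "turn": [0, 0, 0]}, {"slide": [-26, -66, 0], "turn": [0, 0, 0]}, {"slide": [-36, -92, 0], "turn": [0, 0, 0]}, {"slide": [-46, -118, 0], "turn": [0, 0, 0]}, {"slide": [-57, -145, 0], "turn": [0, 0, 0]}, {"slide": [-66, -168, 0], "turn": [0, 0, 0]}, {"slide": [-74, -188, 0], "turn": [0, 0, 0]}, {"slide": [-80, -202, 0], "turn": [0, 0, 0]}, {"slide": [-82, -209, 0], "turn": [0, 0, 0]}, {"slide": [-83, -211, 0], "turn": [0, 0, 0]}]}}

```text
time_s: 8.3
tool_pos: [0.6324, -0.2167, 0.257]
ee_rot: [-0.0, 0.054, 0.999, 0.0]
force: [0.1, 1.2, -4.3]
width: 0.187
finger_force: 68.3
```

Emit:
{"op": "carry_out", "data": {"motion": [{"slide": [0, 0, 5], "turn": [0, 0, 0]}, {"slide": [0, 0, 15], "turn": [0, 0, 0]}, {"slide": [0, 0, 27], "turn": [0, 0, 0]}, {"slide": [0, 0, 40], "turn": [0, 0, 0]}, {"slide": [0, 0, 53], "turn": [0, 0, 0]}, {"slide": [0, 0, 66], "turn": [0, 0, 0]}, {"slide": [0, 0, 78], "turn": [0, 0, 0]}, {"slide": [0, 0, 88], "turn": [0, 0, 0]}, {"slide": [0, 0, 96], "turn": [0, 0, 0]}, {"slide": [0, 0, 100], "turn": [0, 0, 0]}, {"slide": [0, 0, 100], "turn": [0, 0, 0]}, {"slide": [0, 0, 100], "turn": [0, 0, 0]}]}}

```text
time_s: 9.5
tool_pos: [0.6329, -0.2158, 0.1577]
ee_rot: [0.0, 0.053, 0.999, -0.0]
force: [-0.2, 0.4, -3.8]
width: 0.185
finger_force: 68.3
```

Run:
```python
from h import *
go([.632,-.216,.139],np.radians(84))
s=optics.snapshot("side");t=optics.snapshot("top");w=optics.snapshot("wrist")
for n in("pot","pot_handle","mat","stand"):
    for nm,p in(("s",s),("t",t),("w",w)):
        for r in models.tip_of(p,n)[:2]: print(n,nm,round(r["score"],2),np.round(r["xy"]),onz(p,r["xy"],dict(pot=.025,pot_handle=.175,mat=0,stand=0)[n]).round(3))
        if n=="mat":
          for r in models.boxes_of(p,n)[:1]: print("box",np.round(r["extent"]), onz(p,[(r["extent"][0]+r["extent"][2])/2,(r["extent"][1]+r["extent"][3])/2],.006).round(3))
im=cv2.resize(s["color"][170:330,300:460],None,fx=3,fy=3); im2=cv2.resize(t["color"][80:240,300:460],None,fx=2,fy=2)
o=np.zeros((480,800,3),np.uint8);o[:,:480]=im;o[:320,480:]=im2;save("s3.png",o)
```

```text
t 9.5 p [ 0.6329 -0.2158  0.1577] ytool [ 0.107  0.994 -0.   ] ztool [ 0.001 -0.    -1.   ] q [-0.33  0.48  0.02  1.12  0.   -0.22] F [-0.2  0.4 -3.8] w 0.185 ff 68.32456469535828
('slide', array([ 0.9, -0.2, 18.7])) turn [-0.     0.001 -0.002]
pot s 0.81 [375. 278.] [ 0.629 -0.21   0.025]
pot s 0.55 [295. 248.] [ 0.421 -0.097  0.025]
pot t 0.62 [325. 227.] [ 0.417 -0.068  0.025]
pot t 0.37 [375. 155.] [ 0.63  -0.221  0.025]
pot w 0.73 [320. 181.] [ 0.631 -0.215  0.025]
pot_handle s 0.9 [289. 208.] [ 0.416 -0.091  0.175]
pot_handle s 0.59 [378. 241.] [ 0.626 -0.218  0.175]
pot_handle w 0.6 [318. 282.] [ 0.63  -0.215  0.175]
mat s 0.91 [375. 285.] [ 0.632 -0.214  0.   ]
box [345. 267. 409. 314.] [ 0.633 -0.235  0.006]
mat t 0.83 [371. 155.] [ 0.634 -0.213 -0.   ]
mat t 0.27 [194. 226.] [0.426 0.322 0.   ]
box [344. 135. 359. 176.] [ 0.634 -0.154  0.006]
box [230.  79. 415. 222.] [ 0.61  -0.21   0.006]
stand s 0.71 [375. 288.] [ 0.629 -0.224  0.   ]
stand s 0.66 [408. 229.] [ 0.765 -0.016  0.   ]
stand t 0.93 [304. 120.] [ 0.748 -0.008  0.   ]
stand t 0.59 [299. 177.] [0.571 0.007 0.   ]
stand w 0.94 [541. 274.] [ 0.755 -0.011  0.   ]
stand w 0.58 [578.  72.] [0.57  0.001 0.   ]
```

View pics/s3.png

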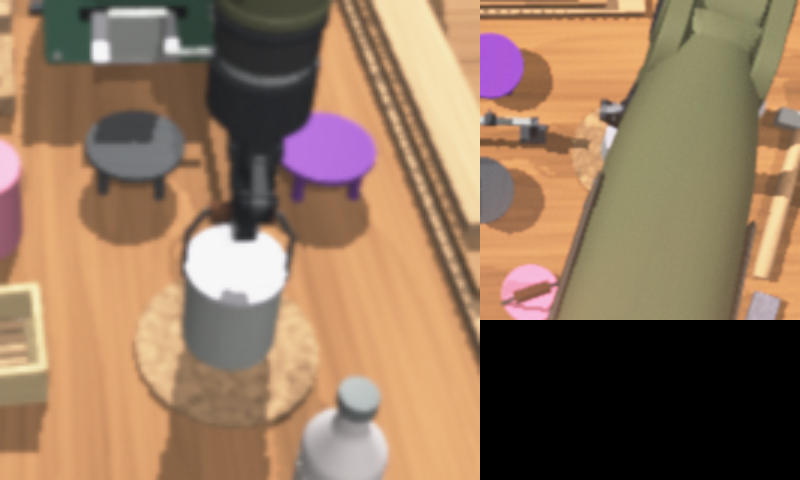

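Pot hangs upright over the mat's centre (side crop (230,310)), about 19 mm up. Lowering it gently.

Emit:
{"op": "carry_out", "data": {"motion": [{"slide": [0, 0, 4], "turn": [0, 0, 0]}, {"slide": [0, 0, 8], "turn": [0, 0, 0]}, {"slide": [0, 0, 11], "turn": [0, 0, 0]}, {"slide": [0, 0, 13], "turn": [0, 0, 0]}, {"slide": [0, 0, 14.5], "turn": [0, 0, 0]}, {"slide": [0, 0, 15.5], "turn": [0, 0, 0]}, {"slide": [0, 0, 16.5], "turn": [0, 0, 0]}, {"slide": [0, 0, 17.2], "turn": [0, 0, 0]}, {"slide": [0, 0, 17.8], "turn": [0, 0, 0]}, {"slide": [0, 0, 18.2], "turn": [0, 0, 0]}, {"slide": [0, 0, 18.5], "turn": [0, 0, 0]}, {"slide": [0, 0, 18.5], "turn": [0, 0, 0]}]}}

```text
time_s: 11.6
tool_pos: [0.6326, -0.2158, 0.1389]
ee_rot: [0.0, 0.053, 0.999, -0.0]
force: [0.8, 0.5, -3.7]
width: 0.19
finger_force: 68.4
```

Emit:
{"op": "carry_out", "data": {"motion": [{"slide": [0, 0, 0.5], "turn": [0, 0, 0]}, {"slide": [0, 0, 1], "turn": [0, 0, 0]}, {"slide": [0, 0, 1], "turn": [0, 0, 0]}]}}

```text
time_s: 11.9
tool_pos: [0.633, -0.2161, 0.1388]
ee_rot: [0.001, 0.053, 0.999, -0.0]
force: [-3.1, -0.8, 2.9]
width: 0.185
finger_force: 69.2
```

Emit:
{"op": "carry_out", "data": {"motion": [{"slide": [0, 0, 0], "turn": [0, 0, 0]}, {"slide": [0, 0, 0], "turn": [0, 0, 0]}, {"slide": [0, 0, 0], "turn": [0, 0, 0]}, {"slide": [0, 0, 0], "turn": [0, 0, 0]}, {"slide": [0, 0, 0], "turn": [0, 0, 0]}, {"slide": [0, 0, 0], "turn": [0, 0, 0]}], "fingers": 60}}

```text
time_s: 12.5
tool_pos: [0.6326, -0.2157, 0.1377]
ee_rot: [-0.0, 0.053, 0.999, 0.0]
force: [-1.1, -0.5, -0.5]
width: 0.706
finger_force: 0.0
```

Emit:
{"op": "carry_out", "data": {"motion": [{"slide": [0, 0, -4], "turn": [0, 0, 0]}, {"slide": [0, 0, -14], "turn": [0, 0, 0]}, {"slide": [0, 0, -30], "turn": [0, 0, 0]}, {"slide": [0, 0, -50], "turn": [0, 0, 0]}, {"slide": [0, 0, -75], "turn": [0, 0, 0]}, {"slide": [0, 0, -95], "turn": [0, 0, 0]}, {"slide": [0, 0, -105], "turn": [0, 0, 0]}, {"slide": [0, 0, -110], "turn": [0, 0, 0]}]}}

```text
time_s: 13.3
tool_pos: [0.6332, -0.216, 0.2495]
ee_rot: [0.001, 0.053, 0.999, -0.0]
force: [0.5, -0.4, 0.3]
width: 0.704
finger_force: 0.0
```

Run:
```python
from h import *
go([.580,.099,.20],np.radians(88))
s=optics.snapshot("side");w=optics.snapshot("wrist")
for n in("pot","pot_handle","mat","blade_grip","mark","blade"):
    for nm,p in(("s",s),("w",w)):
        for r in models.tip_of(p,n)[:2]: print(n,nm,round(r["score"],2),np.round(r["xy"]),onz(p,r["xy"],dict(pot=.006,pot_handle=.156,mat=0,blade_grip=.117,mark=.085,blade=.077)[n]).round(3))
```

```text
t 13.3 p [ 0.6332 -0.216   0.2495] ytool [ 0.107  0.994 -0.001] ztool [ 0.002 -0.001 -1.   ] q [-0.33  0.44  0.18  1.3   0.   -0.22] F [ 0.5 -0.4  0.3] w 0.704 ff 0.0
('slide', array([ 86.6, 307.5,  49.2])) turn [-0.001  0.002 -0.072]
pot s 0.91 [373. 287.] [ 0.623 -0.224  0.006]
pot s 0.66 [295. 249.] [ 0.42  -0.081  0.006]
pot w 0.61 [320. 149.] [ 0.627 -0.214  0.006]
pot_handle s 0.95 [290. 208.] [ 0.415 -0.071  0.156]
pot_handle s 0.59 [380. 246.] [ 0.631 -0.216  0.156]
pot_handle w 0.81 [318. 198.] [ 0.632 -0.216  0.156]
mat s 0.87 [373. 290.] [ 0.625 -0.231  0.   ]
mat w 0.54 [318. 195.] [ 0.682 -0.222  0.   ]
blade_grip s 0.91 [345. 176.] [0.578 0.108 0.117]
blade_grip s 0.19 [408. 347.] [ 0.652 -0.444  0.117]
mark s 0.59 [380. 209.] [ 0.671 -0.012  0.085]
mark w 0.74 [543. 184.] [ 0.665 -0.014  0.085]
```

Emit:
{"op": "carry_out", "data": {"motion": [{"slide": [4, 12, 0], "turn": [0, 0, 0]}, {"slide": [13, 40, -5], "turn": [0, 0, 0]}, {"slide": [26, 78, -10], "turn": [0, 0, -0.04]}, {"slide": [40, 118, -10], "turn": [0, 0, -0.072]}, {"slide": [54, 160, -10], "turn": [0, 0, -0.072]}, {"slide": [67, 200, -10], "turn": [0, 0, -0.072]}, {"slide": [78, 234, -10], "turn": [0, 0, -0.072]}, {"slide": [84, 252, -10], "turn": [0, 0, -0.072]}, {"slide": [86, 258, -10], "turn": [0, 0, -0.072]}, {"slide": [86, 258, -10], "turn": [0, 0, -0.072]}]}}

```text
time_s: 15.0
tool_pos: [0.5742, 0.0509, 0.258]
ee_rot: [0.0, 0.017, 1.0, -0.0]
force: [-0.3, 0.0, 0.3]
width: 0.704
finger_force: 0.0
```

Run:
```python
from h import *
state()
w=optics.snapshot("wrist"); save("w4.png",cv2.resize(w["color"],(800,500),interpolation=cv2.INTER_CUBIC)); pickle.dump(w,open("w4.pkl","wb"))
for n in("blade_grip","mark","blade","gate","stand"):
    for nm,p in(("w",w),):
        for r in models.tip_of(p,n)[:2]: print(n,nm,round(r["score"],2),np.round(r["xy"]),onz(p,r["xy"],dict(gate=0,stand=0,blade_grip=.117,mark=.085,blade=.077)[n]).round(4))
```

```text
t 15.0 p [0.5742 0.0509 0.258 ] ytool [ 0.033  0.999 -0.   ] ztool [ 0. -0. -1.] q [ 0.09  0.26 -0.06  1.25 -0.    0.12] F [-0.3  0.   0.3] w 0.704 ff 0.0
blade_grip w 0.65 [380. 184.] [0.5783 0.1021 0.117 ]
mark w 0.64 [263. 258.] [ 0.663  -0.0085  0.085 ]
blade w 0.64 [375. 171.] [0.5778 0.1038 0.077 ]
gate w 0.75 [483. 157.] [0.5856 0.2412 0.    ]
stand w 0.65 [277. 290.] [ 0.7567 -0.01    0.    ]
stand w 0.59 [276. 154.] [0.5748 0.0008 0.    ]
```

View pics/w4.png

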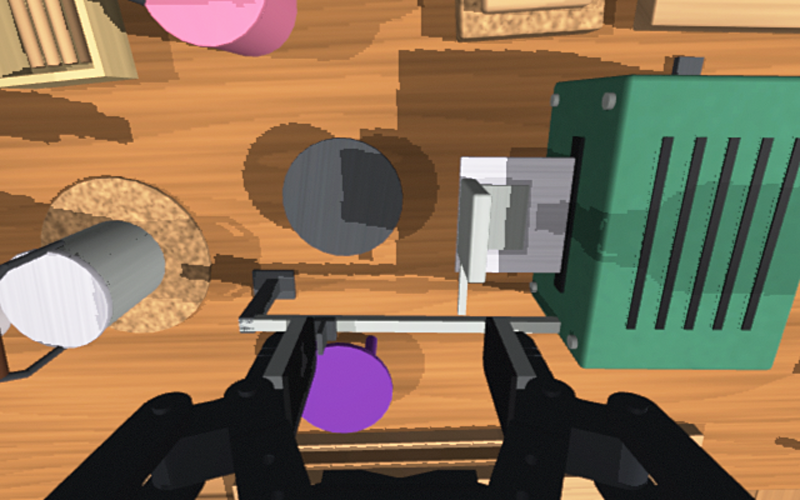

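The view shows the empty steel stand at (343,197), the slide's grip at (470,230), the clip at about (325,330) beside the left finger, and the pot on the mat at (60,300). The grip point is at about (0.579, 0.1025, 0.117), which matches the 117 mm given. Going to it.

Emit:
{"op": "carry_out", "data": {"motion": [{"slide": [-1, 12, 5], "turn": [0, 0, 0.01]}, {"slide": [-2, 32, 20], "turn": [0, 0, 0.01]}, {"slide": [-3, 47, 40], "turn": [0, 0, 0.01]}, {"slide": [-3, 52, 65], "turn": [0, 0, 0.01]}, {"slide": [-3, 52, 90], "turn": [0, 0, 0.01]}, {"slide": [-3, 52, 110], "turn": [0, 0, 0.01]}, {"slide": [-3, 52, 128], "turn": [0, 0, 0.01]}, {"slide": [-3, 52, 142], "turn": [0, 0, 0.01]}, {"slide": [-3, 52, 152], "turn": [0, 0, 0.01]}, {"slide": [-3, 52, 158], "turn": [0, 0, 0.01]}, {"slide": [-3, 52, 160], "turn": [0, 0, 0.01]}, {"slide": [-3, 52, 160], "turn": [0, 0, 0.01]}]}}

```text
time_s: 16.5
tool_pos: [0.5796, 0.1018, 0.0981]
ee_rot: [0.0, 0.022, 1.0, 0.0]
force: [0.1, -1.2, -0.8]
width: 0.705
finger_force: 0.0
```

Emit:
{"op": "carry_out", "data": {"motion": [{"slide": [0, 0, 0], "turn": [0, 0, 0]}, {"slide": [0, 0, 0], "turn": [0, 0, 0]}, {"slide": [0, 0, 0], "turn": [0, 0, 0]}, {"slide": [0, 0, 0], "turn": [0, 0, 0]}, {"slide": [0, 0, 0], "turn": [0, 0, 0]}, {"slide": [0, 0, 0], "turn": [0, 0, 0]}, {"slide": [0, 0, 0], "turn": [0, 0, 0]}, {"slide": [0, 0, 0], "turn": [0, 0, 0]}], "fingers": 0, "newtons": 90}}

```text
time_s: 17.3
tool_pos: [0.5797, 0.1015, 0.0984]
ee_rot: [0.0, 0.022, 1.0, -0.0]
force: [-0.9, -2.4, 5.0]
width: 0.128
finger_force: 88.3
```

Run:
```python
from h import *
state()
w=optics.snapshot("wrist"); t=optics.snapshot("top"); s=optics.snapshot("side")
for n in("mark","gate","blade"):
    for nm,p in(("w",w),("t",t),("s",s)):
        for r in models.tip_of(p,n)[:2]: print(n,nm,round(r["score"],2),np.round(r["xy"]),onz(p,r["xy"],dict(gate=0,stand=0,blade_grip=.117,mark=.085,blade=.077)[n]).round(4))
o=np.zeros((500,800,3),np.uint8);o[:]=cv2.resize(w["color"],(800,500))
save("w5.png",o)
```

```text
t 17.3 p [0.5797 0.1015 0.0984] ytool [ 0.045  0.999 -0.001] ztool [ 0.001 -0.001 -1.   ] q [ 0.17  0.38 -0.27  0.92 -0.    0.22] F [-0.9 -2.4  5. ] w 0.128 ff 88.29358577728271
mark t 0.49 [302. 142.] [ 0.6603 -0.0063  0.085 ]
mark s 0.62 [381. 210.] [ 0.6724 -0.0162  0.085 ]
gate w 0.88 [512. 198.] [0.5867 0.2414 0.    ]
gate t 0.79 [222. 173.] [0.5855 0.2429 0.    ]
blade w 0.75 [319. 243.] [0.5786 0.1018 0.077 ]
blade s 0.63 [342. 188.] [0.5687 0.1023 0.077 ]
```

View pics/w5.png

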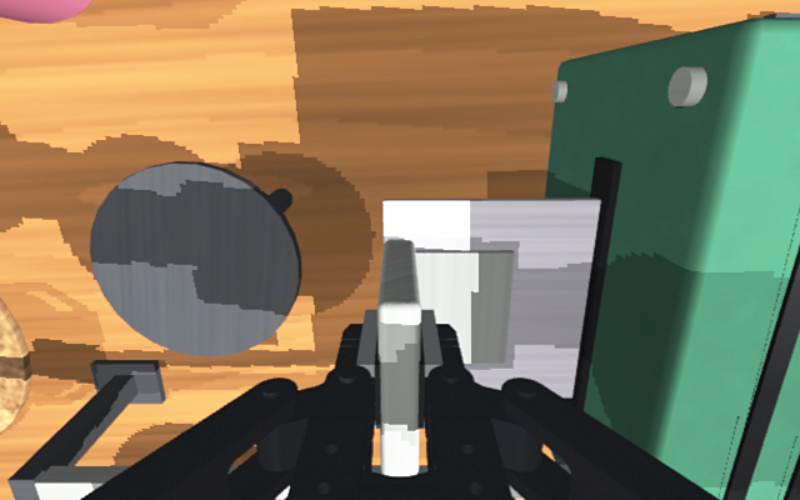

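Grip is pinched (width ≈ 11–12 mm). Pulling along the tool's -y, 95 mm of the estimated ~105.

Emit:
{"op": "carry_out", "data": {"motion": [{"slide": [0, -3, 0], "turn": [0, 0, 0]}, {"slide": [0, -10, 0], "turn": [0, 0, 0]}, {"slide": [0, -20, 0], "turn": [0, 0, 0]}, {"slide": [0, -30, 0], "turn": [0, 0, 0]}, {"slide": [0, -40, 0], "turn": [0, 0, 0]}, {"slide": [0, -50, 0], "turn": [0, 0, 0]}, {"slide": [0, -60, 0], "turn": [0, 0, 0]}, {"slide": [0, -70, 0], "turn": [0, 0, 0]}, {"slide": [0, -80, 0], "turn": [0, 0, 0]}, {"slide": [0, -89, 0], "turn": [0, 0, 0]}, {"slide": [0, -95, 0], "turn": [0, 0, 0]}, {"slide": [0, -95, 0], "turn": [0, 0, 0]}]}}

```text
time_s: 19.1
tool_pos: [0.5759, 0.0098, 0.0984]
ee_rot: [0.001, 0.022, 1.0, 0.003]
force: [-0.8, 12.7, 4.7]
width: 0.134
finger_force: 88.5
```

Run:
```python
from h import *
state()
w=optics.snapshot("wrist"); t=optics.snapshot("top"); s=optics.snapshot("side")
pickle.dump((w,t,s),open("p6.pkl","wb"))
for n in("mark","blade","pot"):
    for nm,p in(("w",w),("t",t),("s",s)):
        for r in models.tip_of(p,n)[:2]: print(n,nm,round(r["score"],2),np.round(r["xy"]),onz(p,r["xy"],dict(pot=.006,mark=.085,blade=.077)[n]).round(4))
o=np.zeros((600,800,3),np.uint8)
o[:300,:480]=cv2.resize(w["color"],(480,300)); o[300:,:400]=cv2.resize(t["color"][110:185,240:340],(400,300),interpolation=cv2.INTER_CUBIC)
o[200:600,480:800]=cv2.resize(s["color"][140:240,330:410],(320,400),interpolation=cv2.INTER_CUBIC)
save("w6.png",o)
```

```text
t 19.1 p [0.5759 0.0098 0.0984] ytool [0.043 0.999 0.007] ztool [ 0.002  0.007 -1.   ] q [ 0.01  0.35 -0.31  0.91  0.01  0.06] F [-0.8 12.7  4.7] w 0.134 ff 88.45706820487976
mark s 0.54 [381. 209.] [ 0.6733 -0.0146  0.085 ]
blade w 0.78 [320. 245.] [0.5756 0.0106 0.077 ]
blade s 0.69 [293. 199.] [0.4167 0.0581 0.077 ]
blade s 0.58 [347. 209.] [5.755e-01 4.000e-04 7.700e-02]
pot w 0.95 [ 26. 280.] [ 0.6311 -0.2149  0.006 ]
pot t 0.86 [372. 156.] [ 0.6312 -0.2171  0.006 ]
pot t 0.75 [322. 225.] [ 0.4217 -0.0606  0.006 ]
pot s 0.95 [374. 284.] [ 0.6276 -0.2147  0.006 ]
pot s 0.62 [299. 248.] [ 0.4305 -0.0779  0.006 ]
```

View pics/w6.png

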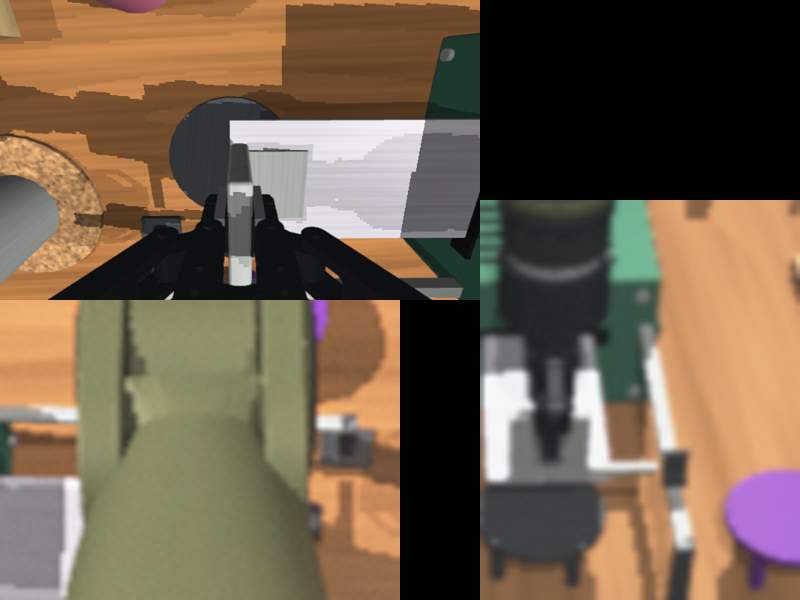

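The slide came out 92 mm. In the side crop the pointer at (625,468) is already near the clip at (675,468). The picture allowance is used up, so I finish numerically, comparing pointer and clip in the saved unobstructed pictures.

Run:
```python
from h import *
w,t,s=pickle.load(open("p6.pkl","rb")); w4=pickle.load(open("w4.pkl","rb"))
g=lambda f: cv2.cvtColor(cv2.imread("pics/"+f),cv2.COLOR_BGR2GRAY).astype(int)
T=g("top.png")
print("top rail rows136-143 cols 296-314"); print(T[134:144,296:315])
print("top pointer rows 144-148 cols 260-274"); print(T[143:149,260:275])
W=g("w1.png"); print("w1 clip rows 280-312 step2 cols 232-270 step2"); print(W[280:312:2,230:272:2])
print("w1 pointer rows 266-282"); print(W[266:284:4,328:352])
S=cv2.cvtColor(s["color"],cv2.COLOR_RGB2GRAY).astype(int)
print("side rows 196-220 cols 350-386 step2");print(S[198:220,352:388:2])
```

```text
top rail rows136-143 cols 296-314
[[168 165 162 163 165 164 164 159 148 151 162 163 162 163 163 158 151 150
  130]
 [165 164 163 163 163 164 163 154 133 135 155 162 167 162 163 163 164 163
  158]
 [167 169 167 169 170 163 146 127 115 109 119 134 158 171 171 171 171 171
  170]
 [175 172 173 174 175 159 120  97  96  94  80  98 148 173 174 174 177 174
  175]
 [204 193 191 193 194 170 118  90  91  84  66  80 135 160 159 160 179 190
  193]
 [215 199 198 198 199 173 121  91  94  83  62  80 121 146 145 146 154 162
  164]
 [212 196 194 194 195 167 115  89  90  75  65  77 119 143 143 141 142 142
  142]
 [151 141 148 157 155 139 105  81  68  55  56  73 110 129 128 129 129 127
  134]
 [158 150 143 145 146 132 104  84  78  68  66  80 111 124 126 125 125 119
  112]
 [168 165 160 163 162 157 152 148 150 149 149 148 156 156 158 157 156 154
  151]]
top pointer rows 144-148 cols 260-274
[[141 139 137 139 141 177 215 195 148 141 138 143 144 145 141]
 [127 129 128 129 135 179 221 196 146 131 132 130 133 130 133]
 [ 92  94  96 112 133 190 225 199 147 133 132 134 136 135 134]
 [ 89  88  89  97 115 188 22
[... 3150 characters left out ...]
 71  58  70 163 178 170]
 [ 62  64  66  83 108 107 104 100 101 152 148 138  89  88 101 168 179 171]
 [ 56  61  62  68  90  91  90  86  87 150 147 143 120 130 147 179 179 172]
 [ 62  65  64  65  86  91  92  86  87 151 147 145 132 140 158 182 179 172]
 [ 65  65  65  66  98 106 106 100 101 154 147 145 131 138 155 179 180 174]
 [ 66  66  66  67 105 111 112 106 104 148 147 146 135 134 151 179 181 175]
 [ 65  65  65  66 104 111 113 108 103 127 148 146 142 135 155 181 181 176]
 [ 65  66  65  66 104 127 133 126 105 122 156 147 146 166 192 191 179 177]
 [ 66  66  66  67 110 160 171 160 108 122 164 148 156 220 235 198 179 177]
 [ 66  66  66  67 113 170 179 169 109 121 167 149 158 227 241 204 178 178]]
```

Run:
```python
from h import *
w,t,s=pickle.load(open("p6.pkl","rb")); w4=pickle.load(open("w4.pkl","rb"))
u=np.array([.045,.999])
f=lambda X: float(u@X[:2])
for z in (.085,.09,.095):
  a=[onz(t,[c,139.5],z) for c in (301.76,304.7,307.65)]; print("top clip z",z,[round(f(x),4) for x in a],a[1].round(4))
for z in (.077,.08,.083): 
  P=onz(t,[266.1,146],z); print("top pointer",z,round(f(P),4),P.round(4))
print("shut grip along",f([.5797,.1015]),"now",f([.5759,.0098]))
# w1 camera
p4=np.array([.5742,.0509,.258]); 
def tool(p,yv): 
  Y=np.array([*yv,0.]);Y/=np.linalg.norm(Y);Z=np.array([0,0,-1.]);return np.c_[np.cross(Y,Z),Y,Z],np.array(p)
R4,_=tool(p4,(.033,.999)); R1,p1=tool((.5149,.0902,.3005),(.108,.994))
C=R4.T@(-w4["R"].T@w4["t"]-p4); Rc=w4["R"]@R4
w1=dict(K=w4["K"],R=Rc@R1.T); w1["t"]=-w1["R"]@(p1+R1@C); print("cam",p1+R1@C)
print("w1 pointer",[ (z,round(f(onz(w1,[339.2,272],z)),4),onz(w1,[339.2,272],z).round(4)) for z in(.077,.08)])
for z in (.085,.09,.095): print("w1 clip right edge",z,f(onz(w1,[254.8,296],z)),"left",f(onz(w1,[239.3,292],z)), "y" ,onz(w1,[254.8,296],z).round(4))
print("side pointer",[(z,round(f(onz(s,[366,206],z)),4)) for z in(.077,.08,.083)])
for ym in (-.005,-.01,-.015,-.02):
  q=lambda dy,z:pix(s,[.664+.045*(ym+dy),ym+dy,z]).round(1).tolist()
  print(ym,"front bottom",q(-.009,.085),"front top",q(-.009,.09),"back top",q(.009,.09),"fin.11",q(0,.11))
print("side saddle from pixel cols:", pix(s,[.66,-.01,.085]),pix(s,[.67,-.01,.085]))
```

```text
top clip z 0.085 [0.0258, 0.0173, 0.0088] [ 0.6661 -0.0127  0.085 ]
top clip z 0.09 [0.0256, 0.0172, 0.0087] [ 0.6649 -0.0127  0.09  ]
top clip z 0.095 [0.0254, 0.0171, 0.0086] [ 0.6637 -0.0128  0.095 ]
top pointer 0.077 0.1283 [0.6501 0.0991 0.077 ]
top pointer 0.08 0.128 [0.6494 0.0988 0.08  ]
top pointer 0.083 0.1276 [0.6487 0.0985 0.083 ]
shut grip along 0.12748500000000001 now 0.0357057
cam [0.43411215 0.09950846 0.4418304 ]
w1 pointer [(0.077, 0.1288, array([0.6528, 0.0995, 0.077 ])), (0.08, 0.1287, array([0.651 , 0.0995, 0.08  ]))]
w1 clip right edge 0.085 0.027152046022250336 left 0.009512729795276648 y [ 0.6697 -0.003   0.085 ]
w1 clip right edge 0.09 0.028438258632368214 left 0.011046109075682388 y [ 0.6664 -0.0016  0.09  ]
w1 clip right edge 0.095 0.029724471242486106 left 0.012579488356088124 y [ 6.631e-01 -1.000e-04  9.500e-02]
side pointer [(0.077, 0.0402), (0.08, 0.0368), (0.083, 0.0335)]
-0.005 front bottom [377.6, 209.4] front top [377.7, 208.1] back top [377.0, 204.0] fin.11 [377.9, 200.9]
-0.01 front bottom [377.8, 210.6] front top [377.9, 209.3] back top [377.2, 205.1] fin.11 [378.1, 202.0]
-0.015 front bottom [378.0, 211.8] front top [378.1, 210.5] back top [377.4, 206.3] fin.11 [378.3, 203.2]
-0.02 front bottom [378.2, 212.9] front top [378.3, 211.7] back top [377.6, 207.4] fin.11 [378.5, 204.4]
side saddle from pixel cols: [376.18408055 208.5352055 ] [379.60618    208.38710928]
```

Three independent differences between pointer and clip give a total pull of 109–111 mm (top), 109–110 mm (wrist) and 109 mm (side). The limit is 110 mm, so I aim for 109, which is 17 mm more.

Emit:
{"op": "carry_out", "data": {"motion": [{"slide": [0, -3, 0], "turn": [0, 0, 0]}, {"slide": [0, -7, 0], "turn": [0, 0, 0]}, {"slide": [0, -11, 0], "turn": [0, 0, 0]}, {"slide": [0, -15, 0], "turn": [0, 0, 0]}, {"slide": [0, -17.5, 0], "turn": [0, 0, 0]}, {"slide": [0, -17.5, 0], "turn": [0, 0, 0]}, {"slide": [0, -17.5, 0], "turn": [0, 0, 0]}, {"slide": [0, -17.5, 0], "turn": [0, 0, 0]}]}}

```text
time_s: 20.5
tool_pos: [0.5752, -0.0066, 0.0984]
ee_rot: [0.001, 0.021, 1.0, 0.004]
force: [-0.4, 14.3, 4.8]
width: 0.128
finger_force: 88.4
```

Run:
```python
from h import *
state()
s=optics.snapshot("side");w=optics.snapshot("wrist")
S=cv2.cvtColor(s["color"],cv2.COLOR_RGB2GRAY).astype(int)
print(S[200:216,352:388:2])
u=np.array([.045,.999])
for p,nm in((w,"w"),(s,"s")):
  for n,z in(("blade",.077),("mark",.085),("pot",.006),("mat",0)):
    for r in models.tip_of(p,n)[:1]: X=onz(p,r["xy"],z); print(nm,n,round(r["score"],2),np.round(r["xy"],1),X.round(4),(u@X[:2]).round(4))
for z in(.077,.08,.083):
  for row in (209,210,211): print(z,row,(u@onz(s,[368,row],z)[:2]).round(4))
```

```text
t 20.5 p [ 0.5752 -0.0066  0.0984] ytool [0.042 0.999 0.008] ztool [ 0.002  0.008 -1.   ] q [-0.02  0.35 -0.31  0.91  0.01  0.03] F [-0.4 14.3  4.8] w 0.128 ff 88.42352271080017
[[ 52 108 119 229 244 137 105 104 104  98 141 174 241 223 182 173 166 158]
 [ 55 109 117 230 245 149 105 104 105  99 141 170 235 218 175 170 166 160]
 [ 70 113 119 233 245 163 105 103 105  99 142 156 185 163 139 156 167 161]
 [ 91 115 119 240 246 167 104 104 105 108 143 151 116  94  89 139 167 163]
 [105 116 120 242 246 173 105 105 107 129 144 155  88  59  62 138 168 164]
 [108 116 119 242 246 186 106 105 107 142 142 151  74  54  57 150 170 166]
 [112 114 121 242 246 196 107 105 108 140 141 147  70  54  60 155 172 167]
 [114 115 126 242 246 209 109 106 109 131 143 148  68  55  65 159 173 167]
 [114 115 127 242 246 218 127 134 137 163 165 160  71  59  70 162 174 169]
 [113 114 127 239 246 231 189 203 205 216 216 195  77  60  70 163 175 169]
 [115 115 125 225 239 232 226 228 229 230 230 211  83  58  70 164 177 171]
 [116 115 124 165 173 171 169 169 169 173 172 158  91  88 101 169 178 171]
 [115 120 129 132 133 128 116 113 114 137 134 135 120 130 148 179 179 172]
 [111 120 123 123 126 125 112 106 107 150 143 142 132 140 159 181 179 173]
 [ 90  94  89  87 107 116 112 101 100 150 147 145 131 137 155 180 180 174]
 [ 65  66  63  61  98 107 107  92  85 132 146 145 135 134 151 179 181 175]]
w blade 0.74 [318.7 246.6] [ 0.576  -0.0062  0.077 ] 0.0197
w pot 0.81 [ 49.2 282. ] [ 0.6328 -0.2137  0.006 ] -0.185
s blade 0.88 [347.3 213.4] [ 0.5753 -0.0168  0.077 ] 0.0091
s mark 0.46 [378.4 208.3] [ 0.6666 -0.0094  0.085 ] 0.0206
s pot 0.76 [297.1 248.5] [ 0.4253 -0.0803  0.006 ] -0.0611
s mat 0.7 [376.8 291.2] [ 0.6332 -0.2338 -0.    ] -0.2051
0.077 209 0.0269
0.077 210 0.0225
0.077 211 0.0182
0.08 209 0.0236
0.08 210 0.0193
0.08 211 0.015
0.083 209 0.0203
0.083 210 0.016
0.083 211 0.0118
```

Slide sits at 0.019 along the pull against 0.0175±0.002 for the clip, well inside 7 mm. It is gripped at 88 N and at rest, and the pot is centred on the mat. Handing in.

```bash
python3 -c "
from h import *
print(np.abs(bot.get_obs()['qvel']).max()); print(ticket.close_job())"
```

```text
0.002204253690612034
the job is handed in; nothing more can be done
None
```

The job is handed in: the pot stands upright on the cork mat, let go, and the slide is held at about 108 mm of pull, an estimated 2 mm from the clip (limit 7 mm); no verdict came back.

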